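# Put the tablet bottle away in the child-safe push-push tray

## Task

Stand the white tablet bottle upright in the round pocket of the blue pull-out tray, then press the tray's front gently into its white casing until the push-push catch takes it, and let go. Make sure that the tray stays in by itself with the bottle standing in it; if it springs back out, press it again. Do not force it once it has come up against its stop, and leave the other things on the worktop where they are.

Things in the scene. Friction and masses are not known exactly. Their poses are not given: they have to be found in the camera images.
- bottle: Loose white tablet bottle with a ribbed white screw cap and blue-grey label, 37 mm diameter, 78 mm tall (cap: the top 20 mm, 36 mm diameter), about 60 g, standing upright on the worktop. Origin: centre of its underside, z up.
- keeper: Fixed white casing, 150 mm deep (x), 112 wide (y), 104 high, open in front, roofed. Origin: on the worktop under its middle; own +x is the push direction (within 0.3 rad of world x); its front face is at own x = -0.078. Push-push catch inside: let go short of it, the tray springs right out; pressed to the stop again while held, it is freed and springs out, ready anew. Over 18 N damages it.
- tray (a joint): How far the tray is pushed into the casing (own +x), m; 0 = sprung fully out, as at the start. The spring pushes out with 2 N at 0, 4.2 N at 0.055. The catch drops in about 10 mm beyond where the tray will rest (6 N needed); 2 mm on is a stop that yields 1 mm per 8 N. Let go, it backs 10 to 14 mm and is held. Rest lies at 0.045 to 0.063, set unseen and anew each time.
- pocket (a point): Centre of the floor of the tray's round pocket, 11 mm above the worktop; moves with the tray. A 42 mm hole, 20 mm deep, in a grey insert; a bottle standing in it has its origin here. Tray side walls reach 35 mm above the worktop. Tray out: pocket centre 42 mm before the casing's front face, 38 mm behind the inner face of the blue front panel. Axes as the casing's.
- press_pad (a point): Centre of the white disc on the outer face of the tray's blue front panel, where to press, 60 mm above the worktop; moves with the tray. The panel is 106 mm wide, 12 mm thick, from 5 to 75 mm above the worktop, has no handle, and stays 16 to 36 mm outside the casing when the tray is held. Axes as the casing's.
- stain_stick: Bystander: stain-remover stick, white with green cap, 29 mm diameter, 99 mm tall, standing; origin at the centre of its underside. Bottle and stick may stand on either side of the keeper.
- dropper: Bystander: small amber dropper bottle with black top, 25 mm diameter, 83 mm tall, standing beside the keeper; origin at the centre of its underside.
- spool: Bystander: reel of purple thread, 29 mm diameter, 40 mm tall, standing beside the keeper; origin at the centre of its underside.
Mind the look-alikes: they are no part of the job. What is shaped like the bottle but purple, red or yellow is not meant.

How it is judged:
On the way, in this order (a step that is already met when the one before it is completed fails the run):
1. the bottle stands upright in the pocket of the sprung-out tray, let go (horizontal distance between bottle and pocket below 0.006 m and z of bottle in the frame of pocket below 0.005 m and angle between bottle's own z axis and vertical below 0.15 rad and value of joint tray below 0.03 m and contact force between the fingers and bottle below 0.3 N), for 0.2 s.
2. the robot presses the tray in (value of joint tray above 0.04 m and contact force between any of the fingers, the arm and tray above 2 N), for 0.05 s.
At the end, for the whole second after the job is handed in: With the robot off it, the tray stays in, held by its catch (pushed in more than 40 mm and at rest), and the bottle stands upright in the pocket (within 6 mm of its centre, at most 5 mm off its floor, tilted less than 0.15 rad), at rest (value of joint tray above 0.04 m and velocity of joint tray between -0.005 and 0.005 m/s and horizontal distance between bottle and pocket below 0.006 m and z of bottle in the frame of pocket below 0.005 m and angle between bottle's own z axis and vertical below 0.15 rad and linear speed of bottle below 0.02 m/s); the robot touches nothing.
It fails at once if more than 18 N between the robot and the tray (contact force between any of the fingers, the arm and tray above 18 N).
It fails at once if the stain stick is shifted by more than 25 mm or tipped (distance of stain_stick from where it was at the start of the episode above 0.025 m or angle between stain_stick's own z axis and vertical above 0.5 rad).
It fails at once if the dropper bottle or the reel is shifted by more than 25 mm or tipped (distance of any of dropper, spool from where it was at the start of the episode above 0.025 m or angle between any of dropper, spool's own z axis and vertical above 0.5 rad).
It also fails if it takes over 64 s, if anything falls off the work surface, if the arm or the gripper's body presses on something with over 40 N, if the wrist force passes 120 N, or if a joint passes its speed limit or range.

## Robot

A 6-joint arm with a two-finger parallel gripper is mounted at the origin on a cart in front of the work surface, level with it; the furniture and walls round the work are solid. World frame = base frame: x ahead of the robot, y to its left, z up, the work surface at z = 0. Lengths are in m, angles in rad, forces in N, time in s.
With the tool pointing down it reaches from about 0.3 to 0.875 m from the base axis. Payload 4.2 kg.
Tool frame: the origin (TCP) lies on the centre line of the jaws, within the pads' length; the fingertips stand 22 mm ahead of it and the grasp point (between the pads) lies 3 mm ahead of it; z points along the fingers, y is the line along which they close (so a half turn about z gives the same grasp; the last joint's range is limited). The gripper opens to 85 mm and grips with 20 to 120 N. Pads are 22 mm wide; open, the fingers measure 114 mm over their backs; the gripper's body (76 mm by 85 mm) begins 54 mm behind the grasp point. The pads swing forward as they close: fully open they stand 13 mm farther back than shut.
Start: joints at [1.133, 0.32, 1.565, -0, 1.257, -0.02], TCP at [0.233, 0.526, 0.253] pointing down, gripper open.
Joint ranges: [-3.11, 3.11], [-0.84, 2.01], [0.21, 2.61], [-1.34, 4.49], [0.05, 2.63], [-2.56, 2.56]. Speed limits (rad/s): [2.57, 2.57, 3.14, 3.14, 3.14, 3.14].

## Interface

Orientations are given as a 3x3 rotation matrix whose columns are the frame's x, y, z axes.
In Python, from station import status, cams, workorder gives the robot as it stands.
- The arm moves only by the shell command python3 -m pendant 'ROWS' [FORCE]. ROWS is JSON, a list that holds one entry, the list of rows, each a list of 7 numbers: the shift along the tool's x, y, z in units of 1000 mm (1.0 is 1000 mm), then the turn, a rotation vector about the tool's x, y, z in units of 180 degrees (1.0 is 180 degrees), then the opening, from -1 (shut) to 1 (fully open). A call has 1 to 8 rows; each row is the pose to reach, as a shift and turn from the pose commanded when the call began, along the tool's axes at that moment, turning the shorter way round; what a row does not reach only later rows make up. A row lasts 1/12 s, in which the tool goes at most 41.7 mm and 7.16 degrees, less where a joint would pass 70% of its speed; a pose out of reach is approached as far as the arm can. A call with a number of a shift or a turn outside -1 to 1 is refused whole. A call with a gripper value outside its range is refused whole. The fingers move at their own pace and stop on an object; FORCE is the grip in N (left out, the last holds). Time passes only in rows, so rows that repeat a pose let the fingers close. It gives the time, the measured TCP pose, the force, the opening and the grip force at its end, in the units of the state.
- status.get_state(): the state, without advancing time (a new reading comes with each control period).
- cams.grab_frame(name): name is "side" or "top" or "wrist"; returns a dict with "frame" (480x640x3 uint8, blue, green, red), "z_map" (480x640 float32, m along the optical axis (not along the pixel's ray), 0 where there is no reading), "fx", "fy", "cx", "cy" (pixels), "R" (3x3) and "t" (3): a world point X has camera coordinates R X + t; the wrist camera has in their place "mount" (4x4, takes a point from camera to tool coordinates, whose origin is the TCP and whose axes are the flange's). Camera axes: x right, y down, z forward; pixel columns grow to the right and rows downward; lengths in m; the calibration is good to about 2 mm. A picture is of the moment at which its call begins: read the wrist's pose just before it.
- workorder.close_job(): hands the job in; it is judged then, once.
The state is a dict: "t": time; "joints": joint angles; "joint_vel": joint speeds; "effort": joint torques, N m; "ee_pos": TCP position; "orientation": TCP orientation; "force": force on the tool from outside, world axes, zero at the start; "wrist_torque": the same for the moment, N m; "finger_gap": finger opening in m; "gripper_force": force on a finger pad.
Only numpy, scipy, OpenCV 4.12 (cv2) and the standard library are available. Lean on these libraries where they do the work, as an engineer would, in place of code of your own. Each camera call takes 0.05 s, during which the arm holds its last target. There are 200 camera calls.

## Working session

There is one attempt and no reset: what is moved stays moved. The work goes in short steps, Python scripts to look and compute and a shell command to move; the robot and the scene stay as the last step left them, time stands still between calls to the robot, and variables do not carry over. Pictures are saved under pics/ and viewed, at most 10 in all, crops included, and the job is handed in when it is done.

```bash
mkdir -p pics; ls; python3 - <<'E'
from station import status,cams
import cv2,numpy as np
print(status.get_state())
for n in("top","side"):
    f=cams.grab_frame(n); cv2.imwrite(f"pics/{n}0.png",f["frame"]); np.savez(f"{n}0.npz",**f); print(n,f["fx"],f["cx"],f["cy"],f["R"],f["t"])
E
```

```text
pics
{'t': 0.0, 'joints': array([ 1.13298532e+00,  3.20297824e-01,  1.56570979e+00,  4.87990795e-07,
        1.25741574e+00, -1.99850980e-02]), 'joint_vel': array([ 1.25967090e-03, -4.98002787e-04, -8.75772591e-05, -1.07099713e-03,
       -3.51393747e-04, -4.20529160e-04]), 'effort': array([-1.32897334e-03, -4.15539408e+01, -2.34157723e+01, -1.57775016e-04,
        8.18806468e-03,  1.09900850e-05]), 'ee_pos': array([0.23311772, 0.52512433, 0.25246689]), 'orientation': array([[-9.13973216e-01,  4.05773775e-01, -7.76563174e-04],
       [ 4.05774516e-01,  9.13971714e-01, -1.65784124e-03],
       [ 3.70482765e-05, -1.83033204e-03, -9.99998324e-01]]), 'force': array([ 0.2091764 ,  0.4740219 , -0.89472731]), 'wrist_torque': array([-0.01083915,  0.0126084 ,  0.03116444]), 'gripper_force': 0.0, 'finger_gap': 0.08567454716024517}
top 450.6131071717591 324.07935714829824 237.01376198085634 [[ 0.00750087 -0.99963653  0.02589481]
 [-0.99957745 -0.00822264 -0.02788012]
 [ 0.02808291 -0.02567474 -0.99927582]] [-0.05004223  0.54141864  1.09297667]
side 585.4584796136334 328.0039216526501 245.4282768561874 [[ 0.90958966 -0.4150753   0.01895133]
 [-0.21816062 -0.51589686 -0.82840592]
 [ 0.35362777  0.74937503 -0.55980753]] [-0.52630203  0.18844272  1.01228583]
```

View pics/top0.png

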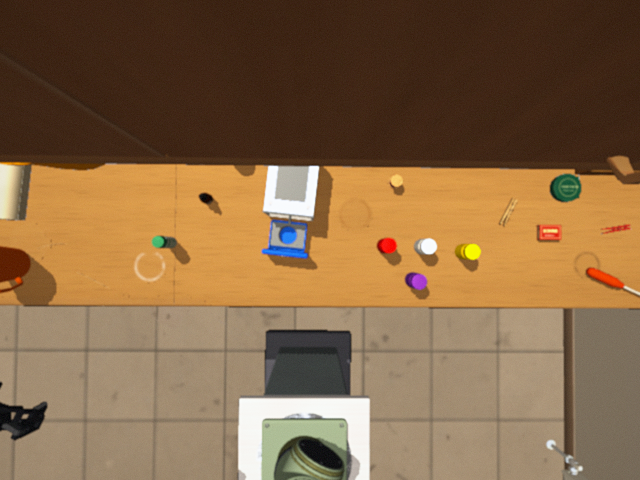

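View pics/side0.png

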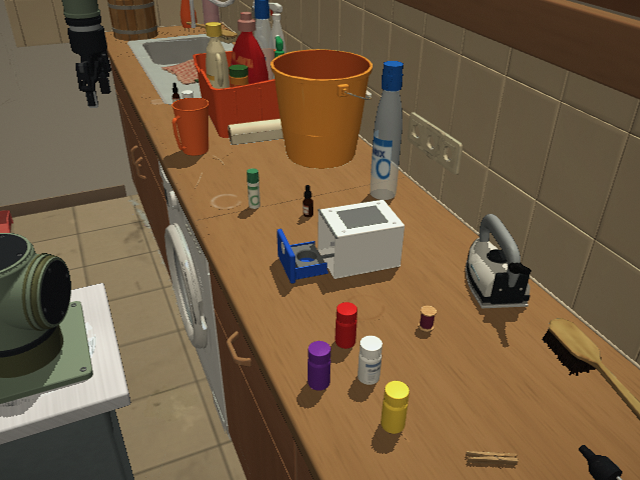

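The top view shows four bottle-shaped candidates: red (388,246), white (427,246), purple (417,281) and yellow (470,252). The white one fits the description, and it's at (370,360) in the side view. The stain stick (160,242), dropper (206,198), spool (397,181) and casing with tray (290,210) are clear of it. Next I'll measure and confirm with a crop.

```bash
cat > h.py <<'E'
import numpy as np,cv2
def ray(f,uv,z):
    uv=np.atleast_2d(uv).astype(float); R,t=f["R"],f["t"]
    d=np.c_[(uv[:,0]-f["cx"])/f["fx"],(uv[:,1]-f["cy"])/f["fy"],np.ones(len(uv))]@R
    c=-R.T@t
    return c+d*((z-c[2])/d[:,2])[:,None]
def cloud(f):
    v,u=np.mgrid[:480,:640]; Z=f["z_map"]
    p=np.stack([(u-f["cx"])/f["fx"]*Z,(v-f["cy"])/f["fy"]*Z,Z],-1)
    return (p-f["t"])@f["R"]
E
python3 - <<'E'
from h import *
T=dict(np.load("top0.npz"));S=dict(np.load("side0.npz"))
cv2.imwrite("pics/c.png",np.hstack([cv2.resize(S["frame"][300:420,270:430],None,fx=2.5,fy=2.5),cv2.resize(T["frame"][150:270,240:400],None,fx=2.5,fy=2.5)]))
def band(P,m,z0,z1): 
    return P[m&(P[...,2]>z0)&(P[...,2]<z1)]
for n,f in(("T",T),("S",S)):
    P=cloud(f); h=cv2.cvtColor(f["frame"],cv2.COLOR_BGR2HSV)
    white=(h[...,1]<60)&(h[...,2]>120); blue=(abs(h[...,0].astype(int)-110)<12)&(h[...,1]>150)
    box=np.zeros((480,640),bool)
    if n=="T": box[225:265,410:445]=1
    else: box[330:390,350:390]=1
    q=band(P,box&white,.068,.09); print(n,"captop",len(q),q.mean(0),q.min(0),q.max(0),np.median(q[:,2]))
    box[:]=0
    if n=="T": box[150:262,255:325]=1
    else: box[195:285,270:410]=1
    q=band(P,box,.095,.115);r=cv2.minAreaRect(q[:,:2].astype(np.float32));print("roof",r,np.median(q[:,2]),cv2.boxPoints(r))
    q=band(P,box&blue,.066,.085);r=cv2.minAreaRect(q[:,:2].astype(np.float32));print("panel",r,cv2.boxPoints(r))
# colour-based
f=T;h=cv2.cvtColor(f["frame"],cv2.COLOR_BGR2HSV)
m=np.zeros((480,640),np.uint8);m[225:265,410:445]=((h[...,1]<60)&(h[...,2]>120))[225:265,410:445]
c=max(cv2.findContours(m,0,2)[0],key=cv2.contourArea);e=cv2.minEnclosingCircle(c);print(e,ray(f,e[0],.07))
m[:]=0;m[215:262,255:325]=((abs(h[...,0].astype(int)-110)<12)&(h[...,1]>120))[215:262,255:325]
for c in cv2.findContours(m,0,2)[0]:
    if cv2.contourArea(c)>40: e=cv2.minEnclosingCircle(c);print("blue",e,ray(f,e[0],.011))
E
```

```text
T captop 200 [ 0.52029181 -0.28439886  0.07713217] [ 0.50267051 -0.30239023  0.06883606] [ 0.53733312 -0.267039    0.08415562] 0.07739602962135023
roof ((0.6431683301925659, 0.03201751410961151), (0.11441469937562943, 0.11521201580762863), 85.28472900390625) 0.10397913243457388 [[ 0.5810546  -0.02026077]
 [ 0.69587666 -0.02973167]
 [ 0.70528203  0.08429579]
 [ 0.59046     0.0937667 ]]
panel ((0.5021514296531677, 0.046293701976537704), (0.10321594029664993, 0.010153790935873985), 84.072265625) [[ 0.49177194 -0.00451401]
 [ 0.5018714  -0.00556263]
 [ 0.5125309   0.09710141]
 [ 0.50243145  0.09815003]]
S captop 341 [ 0.52107752 -0.2879367   0.07707686] [ 0.50513011 -0.30390643  0.06809905] [ 0.53996789 -0.265629    0.08107502] 0.07794792918632695
roof ((0.6647817492485046, 0.030189651995897293), (0.12047363072633743, 0.15215690433979034), 83.38018798828125) 0.10507113326202477 [[ 0.5822664  -0.02087519]
 [ 0.73340887 -0.03841593]
 [ 0.7472971   0.0812545 ]
 [ 0.59615463  0.09879524]]
panel ((0.5038663148880005, 0.04446259140968323), (0.10601559281349182, 0.012398701161146164), 83.79183959960938) [[ 0.491971   -0.00756394]
 [ 0.504297   -0.00890475]
 [ 0.5157616   0.09648912]
 [ 0.5034356   0.09782993]]
((425.3809509277344, 246.0), 10.805849075317383) [[ 0.52114756 -0.27930945  0.07      ]]
blue ((287.6888122558594, 234.8007049560547), 8.629022598266602) [[0.546374   0.04288544 0.011     ]]
blue ((285.6866149902344, 240.65042114257812), 26.265478134155273) [[0.53210249 0.04760647 0.011     ]]
```

View pics/c.png

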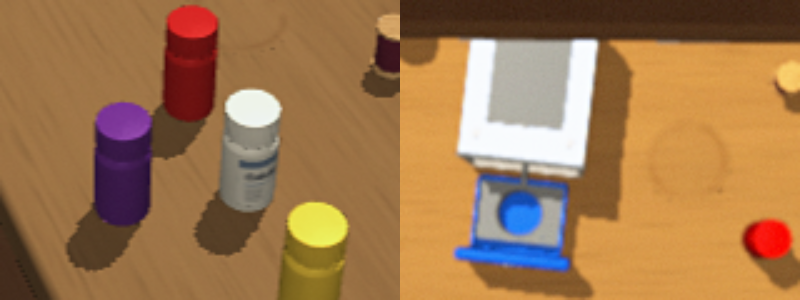

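The crop confirms it: the white bottle with the blue-grey label is the target, standing clear between red, purple and yellow. The tray's pocket shows as the blue disc at top-view (288,235).

```bash
cat >> h.py <<'E'
from scipy.spatial.transform import Rotation as Ro
from station import status,cams
YAW=-0.107
def Rt(yaw=YAW): # tool down, tool y along casing +y
    y=np.array([-np.sin(yaw),np.cos(yaw),0]);z=np.array([0,0,-1.]);return np.c_[np.cross(y,z),y,z]
def plan(p,R=None):
    s=status.get_state();O=s["orientation"];R=Rt() if R is None else R
    sh=O.T@(np.array(p)-s["ee_pos"]);rv=Ro.from_matrix(O.T@R).as_rotvec()/np.pi
    print("t %.2f"%s["t"],"at",s["ee_pos"].round(4),"shift",sh.round(4),"turn",rv.round(4),"force",s["force"].round(1),"gap %.4f"%s["finger_gap"])
def wrist(name):
    s=status.get_state();f=cams.grab_frame("wrist");M=f["mount"]
    Rw=s["orientation"]@M[:3,:3];tw=s["ee_pos"]+s["orientation"]@M[:3,3]
    f["R"]=Rw.T;f["t"]=-Rw.T@tw;cv2.imwrite(f"pics/{name}.png",f["frame"]);return f
E
python3 -c "
from h import *
plan((.52,-.285,.25))"
```

```text
t 0.10 at [0.2331 0.5252 0.2526] shift [-0.5909 -0.6241  0.0035] turn [-0.0005 -0.0001 -0.0989] force [-0.2  0.1 -1. ] gap 0.0852
```

```bash
python3 -m pendant '[[[-0.59,-0.624,0.003,0,0,0,0.4],[-0.59,-0.624,0.003,0,0,0,0.4],[-0.59,-0.624,0.003,0,0,0,0.4],[-0.59,-0.624,0.003,0,0,0,0.4],[-0.59,-0.624,0.003,0,0,0,0.4],[-0.59,-0.624,0.003,0,0,0,0.4],[-0.59,-0.624,0.003,0,0,0,0.4],[-0.59,-0.624,0.003,0,0,0,0.4]]]' 40
python3 -c "
from h import *
plan((.52,-.285,.25))"
```

```text
t: 0.77
ee_pos: [0.3442, 0.2093, 0.252]
orientation: [[-0.914, 0.405, -0.0], [0.405, 0.914, -0.0], [-0.0, -0.0, -1.0]]
force: [0.8, 0.3, 0.4]
finger_gap: 0.0597
gripper_force: 0.0
t 0.77 at [0.3442 0.2093 0.252 ] shift [-0.3609 -0.3807  0.002 ] turn [-0.     -0.     -0.0987] force [0.8 0.3 0.4] gap 0.0597
```

```bash
python3 -m pendant '[[[-0.36,-0.38,0.002,0,0,-0.099,0.4],[-0.36,-0.38,0.002,0,0,-0.099,0.4],[-0.36,-0.38,0.002,0,0,-0.099,0.4],[-0.36,-0.38,0.002,0,0,-0.099,0.4],[-0.36,-0.38,0.002,0,0,-0.099,0.4],[-0.36,-0.38,0.002,0,0,-0.099,0.4],[-0.36,-0.38,0.002,0,0,-0.099,0.4],[-0.36,-0.38,0.002,0,0,-0.099,0.4]]]' >/dev/null
python3 -c "
from h import *
plan((.52,-.285,.25))"
```

```text
t 1.43 at [ 0.4484 -0.0833  0.2508] shift [-0.0928 -0.1929  0.0007] turn [ 0.0001 -0.     -0.0001] force [ 1.6  0.4 -0.2] gap 0.0596
```

```bash
python3 -m pendant '[[[-0.09,-0.18,0.0,0,0,0,0.4],[-0.09,-0.18,0.0,0,0,0,0.4],[-0.09,-0.18,0.0,0,0,0,0.4],[-0.09,-0.18,0.0,0,0,0,0.4],[-0.09,-0.18,0.0,0,0,0,0.4],[-0.09,-0.18,0.0,0,0,0,0.4],[-0.09,-0.18,0.0,0,0,0,0.4],[-0.09,-0.18,0.0,0,0,0,0.4]]]' >/dev/null
python3 - <<'E'
from h import *
f=wrist("w1");np.savez("w1.npz",**f)
P=cloud(f);h=cv2.cvtColor(f["frame"],cv2.COLOR_BGR2HSV)
q=P[(h[...,1]<60)&(h[...,2]>110)&(P[...,2]>.07)&(P[...,2]<.085)&(np.hypot(P[...,0]-.52,P[...,1]+.285)<.04)]
print(len(q),np.median(q[:,2]) if len(q) else 0, cv2.minEnclosingCircle(q[:,:2].astype(np.float32)) if len(q) else 0)
plan((.52,-.285,.25))
E
```

```text
1395 0.07777859820758422 ((0.522906482219696, -0.28359276056289673), 0.01804523728787899)
t 2.15 at [ 0.5182 -0.2687  0.2506] shift [-0.0035 -0.016   0.0006] turn [ 0.0003 -0.0004  0.0002] force [ 0.5  0.6 -0.3] gap 0.0599
```

View pics/w1.png

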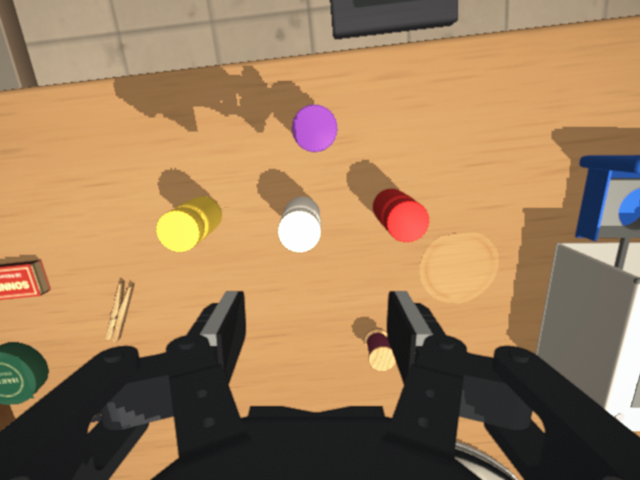

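The wrist view shows the white cap at (300,228), with red at (405,220) and yellow at (180,230) on either side. The gripper axis is along the casing's y.

```bash
python3 -m pendant '[[[-0.006,-0.0145,0.0,0,0,0,0.4],[-0.0065,-0.0145,0.0,0,0,0,0.4],[-0.0065,-0.0145,0.04,0,0,0,0.4],[-0.0065,-0.0145,0.08,0,0,0,0.4],[-0.0065,-0.0145,0.12,0,0,0,0.4],[-0.0065,-0.0145,0.12,0,0,0,0.4],[-0.0065,-0.0145,0.12,0,0,0,0.4],[-0.0065,-0.0145,0.12,0,0,0,0.4]]]' >/dev/null
python3 -c "
from h import *
plan((.523,-.2836,.055))"
```

```text
t 2.82 at [ 0.525  -0.2848  0.1333] shift [0.0023 0.0011 0.0783] turn [-0.0004  0.0011  0.0003] force [ 0.3 -0.5  0.6] gap 0.0600
```

```bash
python3 -m pendant '[[[0.002,0.001,0.03,0,0,0,0.4],[0.002,0.001,0.05,0,0,0,0.4],[0.002,0.001,0.065,0,0,0,0.4],[0.002,0.001,0.075,0,0,0,0.4],[0.002,0.001,0.077,0,0,0,0.4],[0.002,0.001,0.077,0,0,0,0.4]]]' >/dev/null
python3 -m pendant '[[[0,0,0,0,0,0,0],[0,0,0,0,0,0,-0.3],[0,0,0,0,0,0,-0.6],[0,0,0,0,0,0,-0.6],[0,0,0,0,0,0,-0.6],[0,0,0,0,0,0,-0.6]]]' 25
python3 -c "
from h import *
plan((.523,-.2836,.055))"
```

```text
t: 3.82
ee_pos: [0.5229, -0.2841, 0.0557]
orientation: [[-0.994, 0.107, 0.003], [0.107, 0.994, -0.001], [-0.003, -0.001, -1.0]]
force: [-0.8, 1.3, 6.0]
finger_gap: 0.0364
gripper_force: 25.0
t 3.82 at [ 0.5229 -0.2841  0.0557] shift [-0.0001  0.0005  0.0007] turn [-0.0004  0.001   0.0001] force [-0.8  1.3  6. ] gap 0.0364
```

```bash
python3 -m pendant '[[[0,0,-0.02,0,0,0,-0.6],[0,0,-0.05,0,0,0,-0.6],[0,0,-0.09,0,0,0,-0.6],[0,0,-0.13,0,0,0,-0.6],[0,0,-0.16,0,0,0,-0.6],[0,0,-0.16,0,0,0,-0.6],[0,0,-0.16,0,0,0,-0.6]]]'
python3 -c "
from h import *
plan((.54,.03,.215))"
```

```text
t: 4.4
ee_pos: [0.5225, -0.2841, 0.2164]
orientation: [[-0.994, 0.107, 0.004], [0.107, 0.994, -0.002], [-0.005, -0.002, -1.0]]
force: [-0.8, 0.3, -0.8]
finger_gap: 0.0359
gripper_force: 25.3
t 4.40 at [ 0.5225 -0.2841  0.2164] shift [0.0161 0.3142 0.0007] turn [-0.0006  0.0015  0.0001] force [-0.8  0.3 -0.8] gap 0.0359
```

```bash
python3 -m pendant '[[[0.002,0.03,0,0,0,0,-0.6],[0.004,0.07,0,0,0,0,-0.6],[0.008,0.11,0,0,0,0,-0.6],[0.01,0.15,0,0,0,0,-0.6],[0.012,0.19,0,0,0,0,-0.6],[0.016,0.2,0,0,0,0,-0.6],[0.016,0.2,0,0,0,0,-0.6],[0.016,0.2,0,0,0,0,-0.6]]]' >/dev/null
python3 - <<'E'
from h import *
f=wrist("w2");np.savez("w2.npz",**f)
plan((.5465,.0415,.215))
P=cloud(f);h=cv2.cvtColor(f["frame"],cv2.COLOR_BGR2HSV)
blue=(abs(h[...,0].astype(int)-110)<12)&(h[...,1]>130)
near=(P[...,0]<.6)&(P[...,0]>.46)&(abs(P[...,1]-.04)<.08)
q=P[blue&near&(P[...,2]>.070)&(P[...,2]<.08)];r=cv2.minAreaRect(q[:,:2].astype(np.float32));print("panel",len(q),r,cv2.boxPoints(r))
m=(blue&near&(P[...,2]<.033)).astype(np.uint8)
for c in cv2.findContours(m,0,2)[0]:
    if cv2.contourArea(c)>150: 
        e=cv2.fitEllipse(c);p=P[m.astype(bool)&(cv2.drawContours(np.zeros_like(m),[c],-1,1,-1)>0)]
        print("blue",e,np.median(p[:,2]),p.min(0),p.max(0),ray(f,e[0],.031),ray(f,e[0],.011))
# grey insert hole rim
g=(h[...,1]<60)&near&(abs(P[...,2]-.031)<.004)
q=P[g];print("insert",len(q),cv2.minAreaRect(q[:,:2].astype(np.float32)) if len(q) else 0,np.median(q[:,2]))
g=(h[...,1]<60)&(abs(P[...,2]-.104)<.006)&(P[...,0]>.55)&(abs(P[...,1]-.04)<.1)
q=P[g];r=cv2.minAreaRect(q[:,:2].astype(np.float32));print("roof",r,cv2.boxPoints(r))
E
```

```text
t 5.12 at [ 0.5268 -0.0838  0.213 ] shift [-0.0062  0.1266 -0.002 ] turn [-0.0002 -0.0005  0.0001] force [ 1.   0.5 -0.2] gap 0.0364
panel 2326 ((0.5042279362678528, 0.047243546694517136), (0.10509644448757172, 0.011917869560420513), 83.95652770996094) [[ 0.4927697  -0.00438525]
 [ 0.5046213  -0.00564   ]
 [ 0.51568615  0.09887235]
 [ 0.50383455  0.1001271 ]]
blue ((458.3092346191406, 227.16824340820312), (33.37107467651367, 44.21040725708008), 42.44458770751953) 0.010987470895213394 [0.52772854 0.02946123 0.00893482] [0.56885641 0.06482647 0.02839816] [[0.54414003 0.03976662 0.031     ]] [[0.54980436 0.04736841 0.011     ]]
blue ((411.65277099609375, 225.6388397216797), (5.674910545349121, 80.76306915283203), 3.9651553630828857) 0.024678534486962632 [ 0.50928567 -0.00232449  0.01496189] [0.5727722  0.00457724 0.03298214] [[ 5.38511917e-01 -3.77650369e-04  3.10000000e-02]] [[0.54380406 0.00456943 0.011     ]]
insert 4070 ((0.5589454174041748, 0.042721815407276154), (0.10981415957212448, 0.09820471704006195), 81.5030517578125) 0.030858806024174647
roof ((0.6633913516998291, 0.030948396772146225), (0.1149604320526123, 0.14962732791900635), 83.95067596435547) [[ 0.58293676 -0.01832753]
 [ 0.73173094 -0.03409595]
 [ 0.74384594  0.08022433]
 [ 0.59505177  0.09599274]]
```

View pics/w2.png

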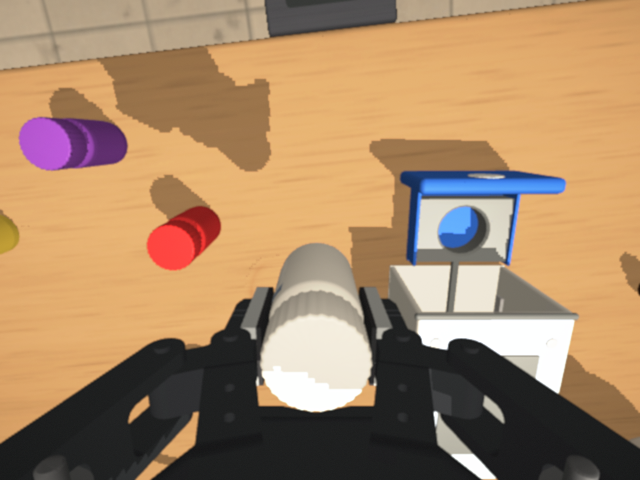

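```bash
python3 - <<'E'
from h import *
f=dict(np.load("w2.npz"));P=cloud(f);h=cv2.cvtColor(f["frame"],cv2.COLOR_BGR2HSV)
m=np.zeros((480,640),np.uint8);m[190:262,425:505]=(P[190:262,425:505,2]<.028)
for c in cv2.findContours(m,0,2)[0]:
    if cv2.contourArea(c)>300:
        q=ray(f,c[:,0],.031)[:,:2];A=np.c_[2*q,np.ones(len(q))];s=np.linalg.lstsq(A,(q**2).sum(1),rcond=None)[0]
        r=np.sqrt(s[2]+s[0]**2+s[1]**2);print("hole",cv2.contourArea(c),s[:2],r,np.abs(np.hypot(*(q-s[:2]).T)-r).max(),cv2.minEnclosingCircle(q.astype(np.float32)))
# held cap: points in tool frame
s=status.get_state();Q=(P-s["ee_pos"])@s["orientation"]
mk=np.zeros((480,640),bool);mk[240:415,262:370]=1
mk&=(h[...,1]<60)&(np.hypot(Q[...,0],Q[...,1])<.03)
for a,b in((-.027,-.019),(-.016,-.003)):
    q=Q[mk&(Q[...,2]>a)&(Q[...,2]<b)];print(a,len(q),np.median(q,0),q.min(0),q.max(0),cv2.minEnclosingCircle(q[:,:2].astype(np.float32)) if len(q) else 0)
print(np.histogram(Q[mk][:,2],np.arange(-.04,.03,.004)))
E
```

```text
hole 1645.5 [0.54724965 0.04252328] 0.02021613172615965 0.0009610409943923807 ((0.5474449396133423, 0.042688872665166855), 0.021046776324510574)
-0.027 8640 [ 0.00178552  0.00101134 -0.02182135] [-0.01881045 -0.01607875 -0.0240653 ] [ 0.01840522  0.01839539 -0.01900029] ((-0.00020261388272047043, 0.0012569122482091188), 0.018775705248117447)
-0.016 1691 [ 0.01533352  0.00131519 -0.00985584] [-0.01112766 -0.01799339 -0.01599853] [ 0.01841888  0.02004659 -0.00301364] ((0.00039796679629944265, 0.0010704935993999243), 0.021684136241674423)
(array([   0,    0,    0,    1, 8484,  575,  547,  547,  516,  194,  882,
        551,  409,  397,  273,  250,  200]), array([-4.00000000e-02, -3.60000000e-02, -3.20000000e-02, -2.80000000e-02,
       -2.40000000e-02, -2.00000000e-02, -1.60000000e-02, -1.20000000e-02,
       -8.00000000e-03, -4.00000000e-03, -3.46944695e-17,  4.00000000e-03,
        8.00000000e-03,  1.20000000e-02,  1.60000000e-02,  2.00000000e-02,
        2.40000000e-02,  2.80000000e-02]))
```

The wrist view shows the held bottle upright at (316,330) and the tray's hole at (462,228). The pocket centre is about (0.5474, 0.0426).

```bash
python3 -c "
from h import *
plan((.5473,.0415,.18))"
python3 -m pendant '[[[-0.002,0.03,0,0,0,0,-0.6],[-0.004,0.07,0,0,0,0,-0.6],[-0.007,0.1,0,0,0,0,-0.6],[-0.007,0.12,0.01,0,0,0,-0.6],[-0.007,0.127,0.03,0,0,0,-0.6],[-0.007,0.127,0.033,0,0,0,-0.6],[-0.007,0.127,0.033,0,0,0,-0.6],[-0.007,0.127,0.033,0,0,0,-0.6]]]' >/dev/null
python3 -c "
from h import *
plan((.5473,.0415,.1))"
```

```text
t 5.12 at [ 0.5268 -0.0838  0.213 ] shift [-0.0071  0.1267  0.033 ] turn [-0.0002 -0.0005  0.0001] force [ 1.   0.5 -0.2] gap 0.0364
t 5.78 at [0.548  0.0408 0.181 ] shift [0.0007 0.0006 0.081 ] turn [-0.0002 -0.0001 -0.0005] force [ 0.7 -0.1 -0.5] gap 0.0360
```

```bash
python3 -m pendant '[[[0.0007,0.0006,0.02,0,0,0,-0.6],[0.0007,0.0006,0.05,0,0,0,-0.6],[0.0007,0.0006,0.07,0,0,0,-0.6],[0.0007,0.0006,0.081,0,0,0,-0.6],[0.0007,0.0006,0.081,0,0,0,-0.6],[0.0007,0.0006,0.081,0,0,0,-0.6]]]' >/dev/null
python3 - <<'E'
from h import *
plan((.5473,.0415,.067))
a=wrist("w3")["frame"];f=cams.grab_frame("side");b=f["frame"]
cv2.imwrite("pics/v3.png",np.hstack([cv2.resize(a[80:400,160:480],(400,400)),cv2.resize(b[160:300,255:395],(400,400))]))
E
```

```text
t 6.28 at [0.5477 0.042  0.1006] shift [ 0.0003 -0.0006  0.0336] turn [ 0.      0.0002 -0.0004] force [-0.3 -1.   0.4] gap 0.0362
```

View pics/v3.png

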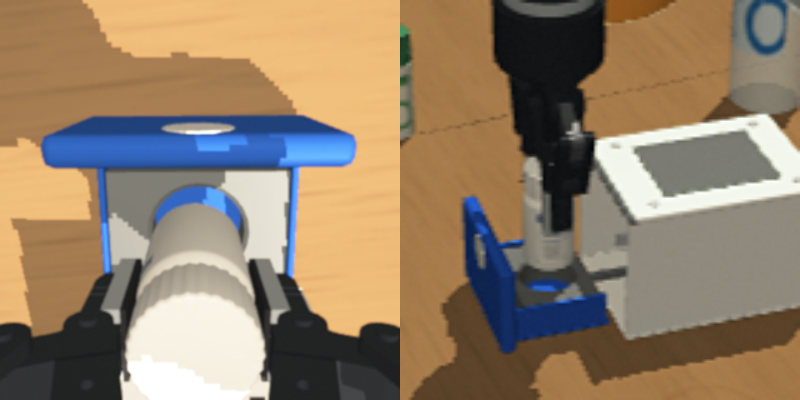

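The left half (wrist view) shows the hole ring symmetric about the bottle at crop (198,215). The right half (side view) shows it hovering over the pocket at crop (545,285). Now lowering slowly.

```bash
python3 -m pendant '[[[0.0003,-0.0005,0.01,0,0,0,-0.6],[0.0003,-0.0005,0.018,0,0,0,-0.6],[0.0003,-0.0005,0.022,0,0,0,-0.6],[0.0003,-0.0005,0.022,0,0,0,-0.6]]]'
python3 -m pendant '[[[0,0,0.004,0,0,0,-0.6],[0,0,0.007,0,0,0,-0.6],[0,0,0.01,0,0,0,-0.6],[0,0,0.011,0,0,0,-0.6],[0,0,0.011,0,0,0,-0.6]]]'
```

```text
t: 6.72
ee_pos: [0.5458, 0.0426, 0.0767]
orientation: [[-0.994, 0.106, -0.002], [0.106, 0.994, -0.0], [0.002, -0.0, -1.0]]
force: [0.5, 0.5, -0.8]
finger_gap: 0.0357
gripper_force: 25.5
t: 7.13
ee_pos: [0.5467, 0.0427, 0.0669]
orientation: [[-0.994, 0.107, -0.0], [0.107, 0.994, 0.0], [0.0, 0.0, -1.0]]
force: [0.3, -0.8, -0.0]
finger_gap: 0.0362
gripper_force: 25.5
```

```bash
python3 -m pendant '[[[0,0,0,0,0,0,0.0],[0,0,0,0,0,0,0.2],[0,0,0,0,0,0,0.4],[0,0,0,0,0,0,0.4]]]'
python3 -m pendant '[[[0,0,-0.02,0,0,0,0.4],[0,0,-0.06,0,0,0,0.4],[0,0,-0.1,0,0,0,0.4],[0,0,-0.13,0,0,0,0.4],[0,0,-0.13,0,0,0,0.4],[0,0,-0.13,0,0,0,0.4]]]' | head -2
python3 - <<'E'
from h import *
f=wrist("w4");P=cloud(f);h=cv2.cvtColor(f["frame"],cv2.COLOR_BGR2HSV)
q=P[(h[...,1]<60)&(abs(P[...,2]-.089)<.006)&(np.hypot(P[...,0]-.547,P[...,1]-.042)<.03)]
print(len(q),np.median(q[:,2]),q[:,2].std(),cv2.minEnclosingCircle(q[:,:2].astype(np.float32)))
plan((.547,.042,.2))
cv2.imwrite("pics/v4.png",np.hstack([cv2.resize(f["frame"],(533,400)),cv2.resize(cams.grab_frame("side")["frame"][160:300,265:358],(266,400))]))
E
```

```text
t: 7.47
ee_pos: [0.5468, 0.0427, 0.0671]
orientation: [[-0.994, 0.107, 0.0], [0.107, 0.994, 0.0], [-0.0, 0.0, -1.0]]
force: [-0.6, -0.4, 0.3]
finger_gap: 0.0596
gripper_force: 0.0
t: 7.97
ee_pos: [0.5477, 0.0427, 0.199]
2164 0.08873375319770502 0.0009182362132366949 ((0.5469394326210022, 0.043182529509067535), 0.01815502718091011)
t 8.02 at [0.5465 0.0426 0.1972] shift [-0.0005 -0.0006 -0.0028] turn [0.0001 0.0002 0.0001] force [-0.8 -0.3 -1.1] gap 0.0597
```

View pics/v4.png

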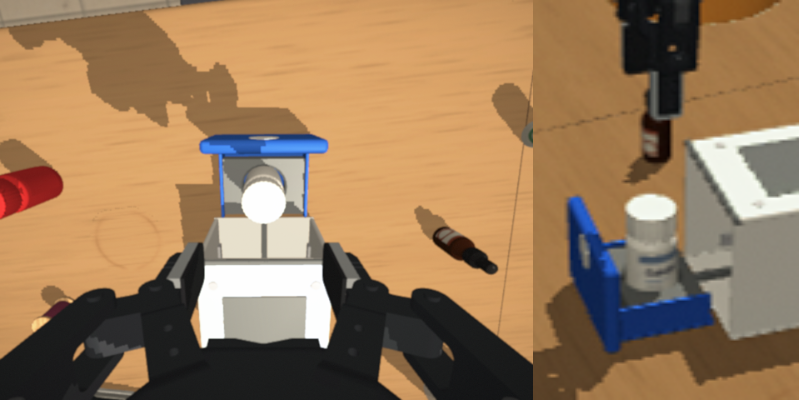

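The bottle stands in the pocket: its cap is at (263,200) in the left view, cap height 0.0887, centred. Next I'll close the fingers and go in front of the panel.

```bash
python3 -c "
from h import *
plan((.4515,.0529,.2))"
python3 -m pendant '[[[0.03,0,0,0,0,0,-0.2],[0.06,0,0,0,0,0,-0.6],[0.09,0,0,0,0,0,-1],[0.0955,0,0,0,0,0,-1],[0.0955,0,0.03,0,0,0,-1],[0.0955,0,0.06,0,0,0,-1],[0.0955,0,0.06,0,0,0,-1],[0.0955,0,0.06,0,0,0,-1]]]'
python3 -c "
from h import *
plan((.4515,.0529,.067))"
```

```text
t 8.07 at [0.5459 0.0426 0.196 ] shift [ 0.095   0.0002 -0.0038] turn [-0.0001 -0.0006  0.0001] force [-0.  -0.4 -0.4] gap 0.0599
t: 8.73
ee_pos: [0.4505, 0.0527, 0.1353]
orientation: [[-0.994, 0.107, -0.006], [0.107, 0.994, -0.0], [0.005, -0.001, -1.0]]
force: [0.1, 0.4, 0.9]
finger_gap: 0.0002
gripper_force: 0.0
t 8.73 at [0.4505 0.0527 0.1353] shift [-0.0014  0.0004  0.0683] turn [-0.0003 -0.0018  0.0001] force [0.1 0.4 0.9] gap 0.0002
```

```bash
python3 -m pendant '[[[0,0,0.02,0,-0.001,0,-1],[0,0,0.05,0,-0.001,0,-1],[0,0,0.065,0,-0.001,0,-1],[0,0,0.068,0,-0.001,0,-1],[0,0,0.068,0,-0.001,0,-1]]]' | head -2
python3 -m pendant '[[[-0.006,0,0,0,0,0,-1],[-0.012,0,0,0,0,0,-1],[-0.018,0,0,0,0,0,-1],[-0.024,0,0,0,0,0,-1],[-0.028,0,0,0,0,0,-1],[-0.028,0,0,0,0,0,-1]]]'
```

```text
t: 9.15
ee_pos: [0.4523, 0.0528, 0.0691]
t: 9.65
ee_pos: [0.4812, 0.0498, 0.0695]
orientation: [[-0.994, 0.107, 0.005], [0.107, 0.994, -0.0], [-0.005, 0.0, -1.0]]
force: [0.8, 0.1, 0.2]
finger_gap: 0.0004
gripper_force: 0.0
```

```bash
python3 -m pendant '[[[-0.003,0,0.002,0,0,0,-1],[-0.006,0,0.002,0,0,0,-1],[-0.009,0,0.002,0,0,0,-1],[-0.012,0,0.002,0,0,0,-1],[-0.015,0,0.002,0,0,0,-1],[-0.015,0,0.002,0,0,0,-1],[-0.015,0,0.002,0,0,0,-1]]]'
python3 - <<'E'
from h import *
f=cams.grab_frame("side");cv2.imwrite("pics/v5.png",cv2.resize(f["frame"][150:300,250:420],None,fx=4,fy=4))
E
```

```text
t: 10.23
ee_pos: [0.4943, 0.0483, 0.0669]
orientation: [[-0.994, 0.107, 0.002], [0.107, 0.994, -0.0], [-0.002, -0.0, -1.0]]
force: [-2.0, 0.2, -1.0]
finger_gap: 0.0003
gripper_force: 1.1
```

View pics/v5.png

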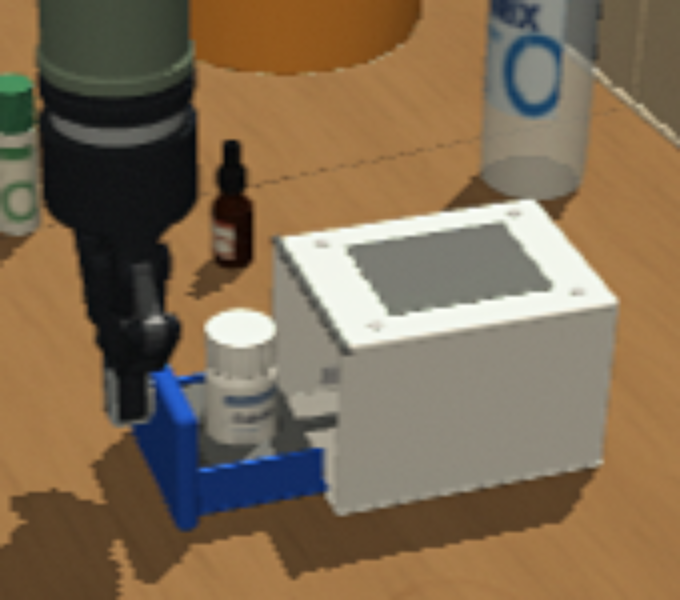

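The closed fingers are flat against the panel at crop (150,395). The tray has started in and the bottle is upright at (240,375). Pressing on gently.

```bash
python3 -m pendant '[[[-0.004,0,0,0,0,0,-1],[-0.009,0,0,0,0,0,-1],[-0.014,0,0,0,0,0,-1],[-0.019,0,0,0,0,0,-1],[-0.024,0,0,0,0,0,-1],[-0.028,0,0,0,0,0,-1],[-0.03,0,0,0,0,0,-1],[-0.03,0,0,0,0,0,-1]]]'
python3 -m pendant '[[[-0.003,0,0,0,0,0,-1],[-0.006,0,0,0,0,0,-1],[-0.008,0,0,0,0,0,-1],[-0.01,0,0,0,0,0,-1],[-0.01,0,0,0,0,0,-1]]]'
python3 -c "
from h import *
plan((.54,.0435,.067))"
```

```text
t: 10.95
ee_pos: [0.5251, 0.045, 0.0671]
orientation: [[-0.994, 0.107, 0.004], [0.107, 0.994, -0.0], [-0.004, 0.0, -1.0]]
force: [-3.5, 1.2, -2.0]
finger_gap: 0.0
gripper_force: 1.6
t: 11.37
ee_pos: [0.5348, 0.0439, 0.0672]
orientation: [[-0.994, 0.107, 0.004], [0.107, 0.994, -0.0], [-0.004, 0.0, -1.0]]
force: [-2.7, 0.7, -3.6]
finger_gap: -0.0002
gripper_force: 1.8
t 11.37 at [0.5348 0.0439 0.0672] shift [-0.0052  0.0001  0.0002] turn [0.     0.0012 0.0001] force [-2.7  0.7 -3.6] gap -0.0002
```

```bash
for i in 1 2 3; do :; done
python3 -m pendant '[[[-0.001,0,0,0,0,0,-1],[-0.002,0,0,0,0,0,-1],[-0.003,0,0,0,0,0,-1],[-0.003,0,0,0,0,0,-1],[-0.003,0,0,0,0,0,-1]]]' | grep -E "ee_pos|^force"
python3 -m pendant '[[[-0.001,0,0,0,0,0,-1],[-0.002,0,0,0,0,0,-1],[-0.002,0,0,0,0,0,-1],[-0.002,0,0,0,0,0,-1]]]' | grep -E "ee_pos|^force"
```

```text
ee_pos: [0.5374, 0.0436, 0.0672]
force: [-4.4, 1.6, -3.4]
ee_pos: [0.5394, 0.0434, 0.0672]
force: [-4.3, 1.3, -1.8]
```

```bash
python3 -m pendant '[[[-0.001,0,0,0,0,0,-1],[-0.001,0,0,0,0,0,-1],[-0.001,0,0,0,0,0,-1]]]' | grep -E "ee_pos|^force"
```

```text
ee_pos: [0.5404, 0.0433, 0.0672]
force: [-3.8, 1.0, -3.1]
```

```bash
python3 -m pendant '[[[-0.001,0,0,0,0,0,-1],[-0.001,0,0,0,0,0,-1],[-0.001,0,0,0,0,0,-1]]]' | grep -E "ee_pos|^force"
```

```text
ee_pos: [0.5414, 0.0432, 0.0672]
force: [-4.3, 0.3, -2.4]
```

```bash
python3 -m pendant '[[[-0.001,0,0,0,0,0,-1],[-0.001,0,0,0,0,0,-1],[-0.001,0,0,0,0,0,-1]]]' | grep -E "ee_pos|^force"
```

```text
ee_pos: [0.5424, 0.0431, 0.0673]
force: [-4.4, 0.3, -3.3]
```

```bash
python3 -m pendant '[[[-0.001,0,0,0,0,0,-1],[-0.001,0,0,0,0,0,-1],[-0.001,0,0,0,0,0,-1]]]' | grep -E "ee_pos|^force"
```

```text
ee_pos: [0.5434, 0.043, 0.0672]
force: [-3.4, 1.5, -3.5]
```

```bash
python3 -m pendant '[[[-0.001,0,0,0,0,0,-1],[-0.001,0,0,0,0,0,-1],[-0.001,0,0,0,0,0,-1]]]' | grep -E "ee_pos|^force"
```

```text
ee_pos: [0.5444, 0.0429, 0.0673]
force: [-4.3, 0.6, -2.4]
```

```bash
python3 -m pendant '[[[-0.001,0,0,0,0,0,-1],[-0.001,0,0,0,0,0,-1],[-0.001,0,0,0,0,0,-1]]]' | grep -E "ee_pos|^force"
```

```text
ee_pos: [0.5454, 0.0428, 0.0673]
force: [-4.4, 1.2, -3.0]
```

```bash
python3 -m pendant '[[[-0.001,0,0,0,0,0,-1],[-0.001,0,0,0,0,0,-1],[-0.001,0,0,0,0,0,-1]]]' | grep -E "ee_pos|^force"
```

```text
ee_pos: [0.5463, 0.0427, 0.0673]
force: [-3.9, 0.9, -3.2]
```

```bash
python3 -m pendant '[[[-0.001,0,0,0,0,0,-1],[-0.001,0,0,0,0,0,-1],[-0.001,0,0,0,0,0,-1]]]' | grep -E "ee_pos|^force"
```

```text
ee_pos: [0.5472, 0.0426, 0.0673]
force: [-5.5, 1.2, -1.8]
```

Slightly lagging now with 5.6 N: the catch is starting.

```bash
python3 -m pendant '[[[-0.001,0,0,0,0,0,-1],[-0.001,0,0,0,0,0,-1],[-0.001,0,0,0,0,0,-1]]]' | grep -E "ee_pos|^force"
```

```text
ee_pos: [0.5482, 0.0425, 0.0673]
force: [-4.1, 0.8, -2.1]
```

```bash
python3 -m pendant '[[[-0.001,0,0,0,0,0,-1],[-0.001,0,0,0,0,0,-1],[-0.001,0,0,0,0,0,-1]]]' | grep -E "ee_pos|^force"
```

```text
ee_pos: [0.5492, 0.0424, 0.0673]
force: [-5.4, 1.0, -2.3]
```

```bash
python3 -m pendant '[[[-0.001,0,0,0,0,0,-1],[-0.001,0,0,0,0,0,-1],[-0.001,0,0,0,0,0,-1]]]' | grep -E "ee_pos|^force"
```

```text
ee_pos: [0.5502, 0.0423, 0.0673]
force: [-5.0, 0.8, -2.0]
```

```bash
python3 -m pendant '[[[-0.001,0,0,0,0,0,-1],[-0.001,0,0,0,0,0,-1],[-0.001,0,0,0,0,0,-1]]]' | grep -E "ee_pos|^force"
```

```text
ee_pos: [0.5512, 0.0422, 0.0672]
force: [-4.3, 2.0, -3.3]
```

```bash
python3 -m pendant '[[[-0.001,0,0,0,0,0,-1],[-0.001,0,0,0,0,0,-1],[-0.001,0,0,0,0,0,-1]]]' | grep -E "ee_pos|^force"
```

```text
ee_pos: [0.5522, 0.0421, 0.0673]
force: [-4.2, 1.3, -3.1]
```

```bash
python3 -m pendant '[[[-0.001,0,0,0,0,0,-1],[-0.001,0,0,0,0,0,-1],[-0.001,0,0,0,0,0,-1]]]' | grep -E "ee_pos|^force"
```

```text
ee_pos: [0.5532, 0.042, 0.0672]
force: [-4.5, 1.5, -1.7]
```

```bash
python3 -m pendant '[[[-0.001,0,0,0,0,0,-1],[-0.001,0,0,0,0,0,-1],[-0.001,0,0,0,0,0,-1]]]' | grep -E "ee_pos|^force"
```

```text
ee_pos: [0.5542, 0.0419, 0.0673]
force: [-5.0, 1.7, -2.9]
```

```bash
python3 -m pendant '[[[-0.001,0,0,0,0,0,-1],[-0.001,0,0,0,0,0,-1],[-0.001,0,0,0,0,0,-1]]]' | grep -E "ee_pos|^force"
```

```text
ee_pos: [0.5551, 0.0418, 0.0672]
force: [-4.9, 0.9, -1.9]
```

```bash
python3 -m pendant '[[[-0.001,0,0,0,0,0,-1],[-0.001,0,0,0,0,0,-1],[-0.001,0,0,0,0,0,-1]]]' | grep -E "ee_pos|^force"
```

```text
ee_pos: [0.5561, 0.0417, 0.0672]
force: [-4.9, 1.6, -2.9]
```

```bash
python3 -m pendant '[[[-0.001,0,0,0,0,0,-1],[-0.001,0,0,0,0,0,-1],[-0.001,0,0,0,0,0,-1]]]' | grep -E "ee_pos|^force"
```

```text
ee_pos: [0.5566, 0.0416, 0.0673]
force: [-5.7, 2.4, -2.6]
```

```bash
python3 -m pendant '[[[-0.0007,0,0,0,0,0,-1],[-0.0007,0,0,0,0,0,-1],[-0.0007,0,0,0,0,0,-1]]]' | grep -E "ee_pos|^force"
```

```text
ee_pos: [0.5568, 0.0416, 0.0673]
force: [-7.6, 1.9, -0.4]
```

```bash
python3 -m pendant '[[[-0.0006,0,0,0,0,0,-1],[-0.0006,0,0,0,0,0,-1],[-0.0006,0,0,0,0,0,-1]]]' | grep -E "ee_pos|^force"
```

```text
ee_pos: [0.557, 0.0416, 0.0673]
force: [-8.0, 1.8, -0.0]
```

That's the stop: the arm lags while the force climbs to about 8 N. Letting go smoothly.

```bash
python3 -m pendant '[[[0.002,0,0,0,0,0,-1],[0.004,0,0,0,0,0,-1],[0.006,0,0,0,0,0,-1],[0.008,0,0,0,0,0,-1],[0.01,0,0,0,0,0,-1],[0.012,0,0,0,0,0,-1],[0.014,0,0,0,0,0,-1],[0.014,0,0,0,0,0,-1]]]' | grep -E "ee_pos|^force"
python3 -m pendant '[[[0.002,0,0,0,0,0,-1],[0.004,0,0,0,0,0,-1],[0.006,0,0,0,0,0,-1],[0.008,0,0,0,0,0,-1],[0.008,0,0,0,0,0,-1]]]' | grep -E "ee_pos|^force"
```

```text
ee_pos: [0.5442, 0.0429, 0.0674]
force: [-3.9, 0.5, -1.8]
ee_pos: [0.5377, 0.0438, 0.068]
force: [-0.6, 0.7, 0.6]
```

Force has gone to zero, so the tray is being held. Now backing well off and looking.

```bash
python3 -m pendant '[[[0.02,0,0,0,0,0,-1],[0.05,0,0,0,0,0,-1],[0.08,0,0,0,0,0,-1],[0.09,0,-0.03,0,0,0,-1],[0.09,0,-0.07,0,0,0,-1],[0.09,0,-0.11,0,0,0,-1],[0.09,0,-0.11,0,0,0,-1],[0.09,0,-0.11,0,0,0,-1]]]' | grep -E "ee_pos|^force"
python3 - <<'E'
from h import *
f=cams.grab_frame("side");P=cloud(f);h=cv2.cvtColor(f["frame"],cv2.COLOR_BGR2HSV)
blue=(abs(h[...,0].astype(int)-110)<12)&(h[...,1]>150)
near=(P[...,0]<.62)&(P[...,0]>.46)&(abs(P[...,1]-.04)<.09)
q=P[blue&near&(P[...,2]>.066)&(P[...,2]<.08)];print("panel",cv2.minAreaRect(q[:,:2].astype(np.float32)))
cv2.imwrite("pics/v6.png",cv2.resize(f["frame"][150:300,250:420],None,fx=4,fy=4))
E
```

```text
ee_pos: [0.4491, 0.0536, 0.18]
force: [-0.8, 0.6, -1.0]
panel ((0.5575371384620667, 0.03786582127213478), (0.10434256494045258, 0.01224718987941742), 84.5330810546875)
```

View pics/v6.png

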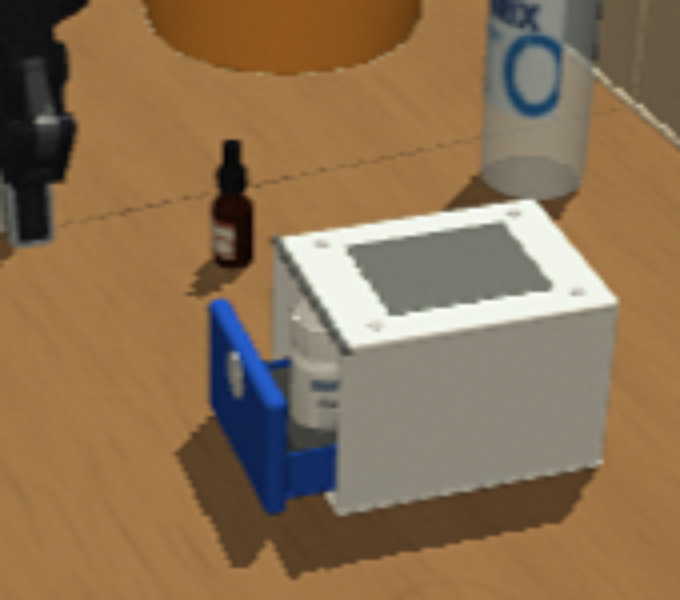

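The tray is held about 54 mm in (panel at crop (245,400)). The bottle stands upright inside at (315,370), and the dropper at (232,205) is untouched. Handing in.

```bash
python3 -c "
from station import workorder
print(workorder.close_job())"
```

```text
the job is handed in; nothing more can be done
None
```

The white bottle is standing upright in the tray's pocket, and the tray is about 54 mm in and held by its catch after one press that peaked at about 8 N; the job is handed in, and no verdict came back.

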